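Switch off the test rack and hold a relay card behind the magnifier

TASK

Switch the test rack off first by pressing the test button on the breaker box until its black lever snaps down (do not touch the lever itself). Then lift the card with the two block relays out of the rack and hold it up behind the magnifier for the colleague across the table: centred on the lens's line of sight, 10 cm from the lens on the robot's side, relays facing the glass, upright and square to the tilted lens. Leave the other two cards in the rack and do not bump the magnifier; finish while still holding the card there, steady in the air.

Things in the scene. Friction and masses are not known exactly. Their poses are not given: they have to be found in the camera images.
- button_top (a point): Centre of the top of the round grey test button, 24 mm across, 67 mm above the table. It stands on the robot's right-hand half of the breaker box (grey, 100 x 150 mm, 55 mm high, fixed), 80 mm from the lever. Presses straight down 6 mm against a spring (1.5 N at first, about 5 N fully down); the lever is released after about 4 mm. z up, y points from button to lever.
- test_button (a joint): Travel of the test button: 0 up, 0.006 fully pressed (m). It springs back.
- lever (a joint): Angle of the breaker lever: 0 standing up (on, latched), about 1.1 rad fallen towards the robot (off). A spring throws it down once the test button is pressed; it then stays down.
- lever_tip (a point): Tip of the black lever (14 mm wide, 30 mm long) on the box's top; stands 32 mm above the box's top while on.
- rack: Grey test rack fixed to the table, a bar 64 mm deep (x), 240 mm long (y), 30 mm high; origin at the centre of its underside. Three slots in one line along its y, at y = -78, 0 and +78 mm, hold three upright cards side by side; which card is where varies. Slots are 22 mm deep, 7 mm wide, 63.5 mm long.
- relay_card_center (a point): Centre of the card to present: green board 4 mm thick (x), 60 wide (y), 90 high (z), 70 g, standing in a slot with its lowest 22 mm, leaning a few degrees. Its +x face, which looks away from the robot in the rack, carries two white block relays side by side (each 20 mm wide, 28 high, centred 5 mm below this point, reaching 20 mm out from the board's middle). z points up to the edge grip.
- relay_card_grip (a point): Centre of the relay card's black edge grip, its top 20 mm: 12 mm thick (x), 50 mm wide (y), 35 mm above the card's centre; same axes as the card. To be pinched from above across its thickness.
- heatsink_card_center (a point): Same board, edge grip and slot as the relay card, but with a finned aluminium heat sink (46 mm wide). Point at the card's centre, half-way up; axes as for the relay card. It stays in the rack.
- capacitor_card_center (a point): Same board, edge grip and slot as the relay card, but with three round black capacitors (15 mm across). Point at the card's centre, half-way up; axes as for the relay card. It stays in the rack.
- lens_center (a point): Centre of the magnifier's round lens, 240 mm above the table, 100 mm across over its steel rim, 8 mm thick, in a half-ring yoke 120 mm across, below and beside it, on a post with a round foot (104 mm), fixed. x: line of sight, pointing away from the robot and up to the colleague; y level, z up in the lens's plane. Its yaw and tilt vary.
- view_point (a point): Point on the line of sight 100 mm from the lens centre on the robot's side (at x = -100 mm in the lens's axes), where the card's centre has to be; axes as for the lens. The card is right when its x, y, z axes run along these.
- lens_tilt (a joint): Upward tilt of the lens's line of sight: 0 level; starts between 0.15 and 0.45 rad. It is held by friction and must stay as set.
Things that resemble listed ones, but are neither listed nor needed, are in the scene too. There is more than one size of the rack; the one meant has the size given above.

How it is judged (in metres and radians):
On the way, in this order (a step that is already met when the one before it is completed fails the run):
1. the breaker lever has dropped to off (value of joint lever above 0.8 rad), for 0.1 s.
2. the relay card is lifted clear of the rack (height (world z) of relay_card_center above 0.085 m and contact force between relay_card and rack below 0.05 N), for 0.2 s.
At the end, for the whole second after the job is handed in: Card held still by the gripper, its centre within 25 mm of the view point, relays to the lens, face and width within 0.2 rad of the lens axes, grip uppermost, touching neither rack nor magnifier; lever down; other cards moved under 12 mm, view point under 10 mm (distance between relay_card_center and view_point below 0.025 m and angle between the x axis of relay_card_center and the x axis of view_point, either way round below 0.2 rad and angle between the y axis of relay_card_center and the y axis of view_point, either way round below 0.2 rad and x of lens_center in the frame of relay_card_center above 0.05 m and angle between relay_card_center's own z axis and vertical below 0.9 rad and contact force between the fingers and relay_card above 1 N and contact force between relay_card and rack below 0.05 N and contact force between relay_card and magnifier below 0.05 N and linear speed of relay_card below 0.03 m/s and angular speed of relay_card below 0.2 rad/s and value of joint lever above 0.8 rad and distance of each of heatsink_card_center, capacitor_card_center from where it was at the start of the episode below 0.012 m and distance of view_point from where it was at the start of the episode below 0.01 m); the arm keeps its last pose, push and grip.
It fails at once if the lever is touched by the robot (contact force between any of the fingers, the arm and lever above 0.3 N).
It fails at once if another card is pulled out or knocked (distance of any of heatsink_card_center, capacitor_card_center from where it was at the start of the episode above 0.015 m).
It fails at once if the magnifier is bumped (distance of view_point from where it was at the start of the episode above 0.015 m or contact force between any of the arm, the fingers, relay_card and magnifier above 5 N).
It also fails if it takes over 48 s, if anything falls off the work surface, if the arm or the gripper's body presses on something with over 40 N, if the wrist force passes 120 N, or if a joint passes its speed limit or range.

ROBOT

A 6-joint arm with a two-finger parallel gripper is mounted at the origin on the work surface. World frame = base frame: x ahead of the robot, y to its left, z up, the work surface at z = 0. Lengths are in mm, angles in rad, forces in N, time in s.
With the tool pointing down it reaches from about 300 to 875 mm from the base axis. Payload 6.4 kg.
Tool frame: the origin (TCP) lies where the fingers leave the gripper's body, on its centre line; the fingertips stand 64 mm ahead of it and the grasp point (between the pads) lies 45 mm ahead of it; z points along the fingers, y is the line along which they close (so a half turn about z gives the same grasp; the last joint's range is limited). The gripper opens to 88 mm and grips with 3 to 60 N. Pads are 18 mm wide; open, the fingers measure 123 mm over their backs; the gripper's body (75 mm by 187 mm) begins 45 mm behind the grasp point.
Start: joints at [1.083, 0.181, 1.607, -0, 1.354, -0.206], TCP at [159.887, 552.339, 302.714] pointing down, gripper open.
Joint ranges: [-2.99, 2.99], [-0.89, 2.07], [0.3, 2.58], [-1.14, 4.28], [0, 2.63], [-3.12, 3.12]. Speed limits (rad/s): [2.57, 2.57, 3.01, 3.14, 3.14, 3.14].

INTERFACE

Orientations are given as a 3x3 rotation matrix whose columns are the frame's x, y, z axes.
In Python, from bench import manip gives the robot as it stands.
- The arm moves only by the tool apply_moves, never from a script. Its argument "commands" is a list of rows, each a list of 3 entries, a list of its own where there are three numbers: the turn, a rotation vector about the tool's x, y, z in rad, then the shift along the tool's x, y, z in m, then the opening, from 0 (shut) to 1 (fully open). In form: [[[wx, wy, wz], [dx, dy, dz], grip], ...]. A call has 1 to 8 rows; each row shifts and turns the commanded pose from where the row before left it, along the tool's axes as they then stand; what a row does not reach is not made up. A row lasts 1/8 s, in which the tool goes at most 62.5 mm and 10.7 degrees, less where a joint would pass 70% of its speed; a pose out of reach is approached as far as the arm can. A call is refused whole if a number of a shift passes 0.0625 or a number of a turn 0.188, either way. A call with a gripper value outside its range is refused whole. The fingers move at their own pace and stop on an object; "grip_force" is the grip in N (left out, the last holds). Time passes only in rows, so rows that do not move let the fingers close. It gives the time, the measured TCP pose, the force, the opening and the grip force at its end, in the units of the state.
- manip.observe(): the state, without advancing time (a new reading comes with each control period).
- manip.snapshot(name): name is "side" or "top" or "wrist"; returns (picture, depth): 480x640x3 uint8, red, green, blue; 480x640 float32, mm along the optical axis (not along the pixel's ray), 0 where there is no reading.
- manip.get_calibration(name): a dict with "fx", "fy", "cx", "cy" (pixels), "world_from_camera" (4x4, takes a point from camera to world coordinates); the wrist camera has in their place "T_tool_cam" (4x4, takes a point from camera to tool coordinates, whose origin is the TCP and whose axes are the flange's). Camera axes: x right, y up, looking along -z (the intrinsics and any distortion apply to the point x, -y, -z); pixel columns grow to the right and rows downward; lengths in mm; the calibration is good to about 2 mm. A picture is of the moment at which its call begins: read the wrist's pose just before it. get_calibration takes no time and is no camera call.
- manip.hand_in(): hands the job in; it is judged then, once.
The state is a dict: "clock": time; "joint_pos": joint angles; "dq": joint speeds; "joint_torque": joint torques, N m; "tool_pos": TCP position; "tcp_rot": TCP orientation; "force": force on the tool from outside, world axes, zero at the start; "torque": the same for the moment, N m; "opening": finger opening in mm; "finger_force": force on a finger pad.
Only numpy, scipy, OpenCV 4.12 (cv2) and the standard library are available. Lean on these libraries where they do the work, as an engineer would, in place of code of your own. Each camera call takes 0.05 s, during which the arm holds its last target. There are 200 camera calls.

## Working session

There is one attempt and no reset: what is moved stays moved. The work goes in short steps, Python scripts to look and compute and a tool call to move; the robot and the scene stay as the last step left them, time stands still between calls to the robot, and variables do not carry over. Pictures are saved under pics/ and viewed, at most 10 in all, crops included, and the job is handed in when it is done.

Besides the shell and the picture viewer there is one more tool, called after "Emit:" by a JSON object that holds its "api" and its "payload". apply_moves: Moves the arm, as the interface text tells. Its arguments: {"type":"object","properties":{"commands":{"type":"array"},"grip_force":{"type":"number"}},"required":["commands"]}

```bash
mkdir -p pics; ls
cat > h.py <<'E'
import numpy as np, cv2
from bench import manip
np.set_printoptions(precision=4,suppress=True)
def snap(name,fn=None):
    s=manip.observe(); im,d=manip.snapshot(name); c=manip.get_calibration(name)
    if name=='wrist':
        T=np.eye(4);T[:3,:3]=np.array(s['tcp_rot']);T[:3,3]=s['tool_pos'];T=T@np.array(c['T_tool_cam'])
    else: T=np.array(c['world_from_camera'])
    if fn: cv2.imwrite('pics/'+fn,im[:,:,::-1]); np.savez('pics/'+fn+'.npz',im=im,d=d,T=T,k=[c['fx'],c['fy'],c['cx'],c['cy']])
    return im,d,T,c
def cloud(im,d,T,c):
    v,u=np.mgrid[:480,:640]
    P=np.stack([(u-c['cx'])/c['fx']*d,-(v-c['cy'])/c['fy']*d,-d],-1)
    W=P@T[:3,:3].T+T[:3,3]; W[d<=0]=np.nan
    return W
E
python3 - <<'E'
from h import *
for n in('top','side'):
    im,d,T,c=snap(n,n+'0.png'); W=cloud(im,d,T,c); np.save('pics/W'+n,W); print(n,c,T)
print(manip.observe())
a=cv2.imread('pics/top0.png');b=cv2.imread('pics/side0.png')
E
```

```text
pics
top {'fx': 585.429761433184, 'fy': 585.429761433184, 'cx': 325.43903113392935, 'cy': 237.19394012755924, 'world_from_camera': array([[   0.002 ,    0.9944,   -0.1055,  384.8593],
       [  -1.    ,    0.0014,   -0.0057,   11.9505],
       [  -0.0055,    0.1055,    0.9944, 1430.1597],
       [   0.    ,    0.    ,    0.    ,    1.    ]])} [[   0.002     0.9944   -0.1055  384.8593]
 [  -1.        0.0014   -0.0057   11.9505]
 [  -0.0055    0.1055    0.9944 1430.1597]
 [   0.        0.        0.        1.    ]]
side {'fx': 438.7553271208388, 'fy': 438.7553271208388, 'cx': 325.2051851719259, 'cy': 235.69704423596824, 'world_from_camera': array([[ -0.9987,   0.0209,  -0.0461, 489.1264],
       [ -0.0499,  -0.5584,   0.8281, 701.9509],
       [ -0.0084,   0.8293,   0.5587, 611.7608],
       [  0.    ,   0.    ,   0.    ,   1.    ]])} [[ -0.9987   0.0209  -0.0461 489.1264]
 [ -0.0499  -0.5584   0.8281 701.9509]
 [ -0.0084   0.8293   0.5587 611.7608]
 [  0.       0.       0.       1.    ]]
{'clock': 0.1, 'joint_pos': array([ 1.0827,  0.1815,  1.6079,  0.    ,  1.3538, -0.2063]), 'dq': array([-0.0006, -0.0032, -0.0029,  0.0002,  0.0002, -0.0014]), 'joint_torque': array([  0.0003, -43.4817, -34.2694,   0.0703,   0.0341,  -0.    ]), 'tool_pos': array([159.7029, 551.9831, 301.912 ]), 'tcp_rot': array([[-0.9606,  0.2781, -0.0007],
       [ 0.2781,  0.9606, -0.0014],
       [ 0.0003, -0.0015, -1.    ]]), 'force': array([ 0.3682, -0.2363, -0.6368]), 'torque': array([ 0.024 , -0.0466, -0.0109]), 'finger_force': 0.0, 'opening': 87.93876929861622}
```

View pics/top0.png

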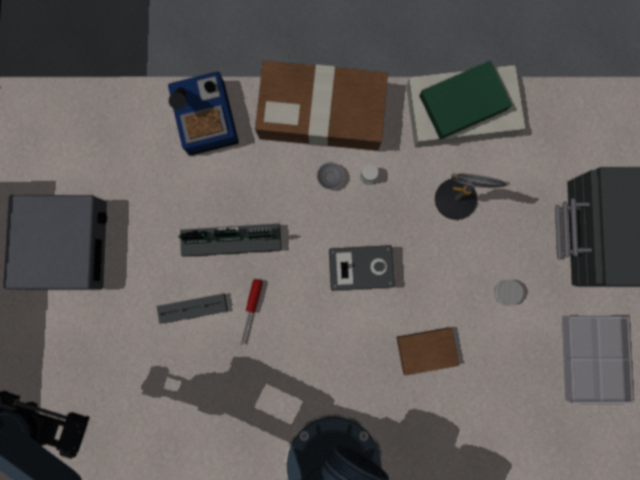

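View pics/side0.png

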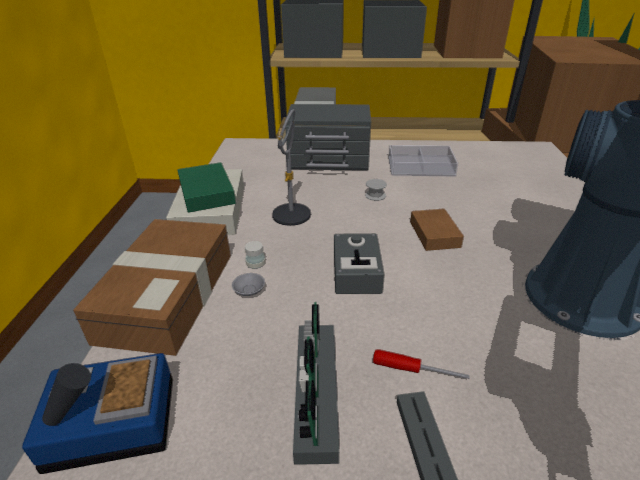

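Run:
```python
from h import *
a=cv2.imread('pics/top0.png');b=cv2.imread('pics/side0.png')
f=lambda i,x0,x1,y0,y1,w,h:cv2.resize(i[y0:y1,x0:x1],(w,h),interpolation=cv2.INTER_CUBIC)
o=np.vstack([np.hstack([f(a,170,300,215,275,480,222),f(a,430,530,165,225,320,222)]),np.hstack([f(b,280,350,295,465,155,378),f(b,265,325,100,230,175,378),f(a,320,405,240,296,470,378)])])
cv2.imwrite('pics/crop.png',o)
Wt=np.load('pics/Wtop.npy');Ws=np.load('pics/Wside.npy')
for n,(u,v) in dict(button=(379,267),lever=(345,268),foot=(456,199)).items(): print(n,Wt[v,u])
def reg(W,x0,x1,y0,y1): return W[y0:y1,x0:x1].reshape(-1,3)
r=reg(Wt,170,300,215,275)
m=(r[:,2]>24)&(r[:,2]<36); q=r[m][:,:2].astype(np.float32); rc=cv2.minAreaRect(q); print('rack',rc,cv2.boxPoints(rc))
r=reg(Wt,320,405,240,296); m=(r[:,2]>48)&(r[:,2]<61);rc=cv2.minAreaRect(r[m][:,:2].astype(np.float32)); print('box',rc,cv2.boxPoints(rc))
m=(r[:,2]>61);print('box hi',r[m][::6])
for n,W,bx in(('t',Wt,(430,545,165,225)),('s',Ws,(265,325,100,230))):
    r=reg(W,*bx); m=(r[:,2]>165)&(r[:,2]<310)&(r[:,0]<700); q=r[m]; 
    if len(q)<5: print(n,len(q)); continue
    print('lens',n,len(q),q.min(0),q.max(0),q.mean(0)); U,S,V=np.linalg.svd(q-q.mean(0),full_matrices=False); print(S,V)
```

```text
button [ 459.9822 -105.2315   65.1174]
lever [456.9543 -25.6943  75.6185]
foot [ 627.1107 -296.1102   27.9615]
rack ((527.3986206054688, 250.27064514160156), (65.22058868408203, 241.2538604736328), 3.804689407348633) [[486.8559 368.4678]
 [502.8645 127.7457]
 [567.9413 132.0735]
 [551.9327 372.7956]]
box ((459.4683532714844, -64.28636169433594), (100.2707748413086, 150.1323699951172), 3.108290672302246) [[ 405.3364    7.9509]
 [ 413.4771 -141.9606]
 [ 513.6003 -136.5236]
 [ 505.4597   13.3879]]
box hi [[ 504.411   -21.407    63.8886]
 [ 499.8967  -12.0801   61.5124]
 [ 492.8362  -12.076    61.5815]
 [ 490.3831  -12.0515   62.9189]
 [ 487.8896  -19.0242   65.0141]
 [ 485.7802  -19.0936   61.8575]
 [ 481.1003    9.0028   61.0177]
 [ 481.1302  -51.8498   62.0162]
 [ 478.8193 -110.2351   62.9358]
 [ 474.091    -7.3959   61.0004]
 [ 471.7465   -7.3957   61.0062]
 [ 471.4667 -102.7501   67.9463]
 [ 469.5141  -77.5809   61.1343]
 [ 469.0561 -102.6238   69.2407]
 [ 467.062   -14.4119   61.1852]
 [ 465.6655  -30.0477   84.8971]
 [ 466.7209  -95.6392   69.1724]
 [ 466.7375 -109.5744   69.2904]
[... 760 characters left out ...]
 [ 441.3729  -28.4005   61.3613]
 [ 438.9839  -35.337    63.1347]
 [ 436.6288  -44.6045   64.3086]
 [ 434.5678 -124.0424   61.0413]
 [ 429.6743  -39.9599   63.5234]
 [ 425.0316  -12.0474   61.6223]
 [ 425.1378  -61.0219   61.1264]
 [ 413.4245  -12.0522   61.0762]]
lens t 547 [ 611.0543 -358.1123  167.2156] [ 650.7027 -240.3627  291.0394] [ 629.2386 -297.2439  234.2698]
[840.5997 693.3362 143.9838] [[ 0.1395 -0.1652 -0.9763]
 [-0.1721 -0.975   0.1404]
 [-0.9752  0.1484 -0.1645]]
lens s 466 [ 615.2495 -358.0115  165.2438] [ 653.2607 -237.4674  287.5334] [ 632.6329 -294.3249  230.0351]
[770.3612 634.4713 104.0034] [[-0.0487 -0.8334 -0.5505]
 [-0.2078 -0.5307  0.8217]
 [ 0.977  -0.1545  0.1473]]
```

View pics/crop.png

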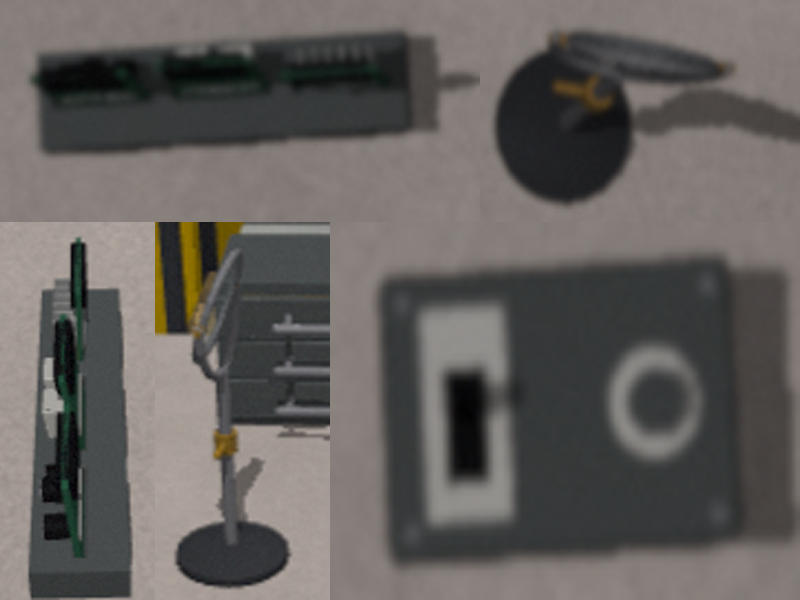

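Emit:
{"api": "apply_moves", "payload": {"commands": [[[0,0,0.153],[0,0,0],0],[[0,0,0.153],[0,0,0],0],[[0,0,0.153],[0,0,0],0],[[0,0,0.153],[0,0,0],0],[[0,0,0.153],[0,0,0],0],[[0,0,0.153],[0,0,0],0],[[0,0,0.153],[0,0,0],0],[[0,0,0.153],[0,0,0],0]], "grip_force": 20}}

```text
clock: 1.1
tool_pos: [159.7, 552.1, 302.2]
tcp_rot: [[-0.06, 0.998, -0.0], [0.998, 0.06, -0.001], [-0.001, -0.001, -1.0]]
force: [0.4, 0.5, 0.3]
opening: 10.5
finger_force: 0.0
```

Run:
```python
from h import *
Wt=np.load('pics/Wtop.npy');Ws=np.load('pics/Wside.npy')
q=[]
for W,(x0,x1,y0,y1) in((Wt,(430,545,165,225)),(Ws,(265,325,100,230))):
    r=W[y0:y1,x0:x1].reshape(-1,3); q.append(r[(r[:,2]>165)&(r[:,2]<310)&(r[:,0]<700)])
for n,p in(('t',q[0]),('s',q[1])):
  for lo,hi in((165,320),(165,215),(215,262),(240,320),(262,320)):
    r=p[(p[:,2]>lo)&(p[:,2]<hi)]
    for k in range(6):
        c=r.mean(0); V=np.linalg.svd(r-c)[2][2]; V*=np.sign(V[0]); e=(r-c)@V; r=r[abs(e)<max(6,2*e.std())]
    print(n,lo,hi,len(r),c,V,'tilt',np.arcsin(V[2]),'yaw',np.arctan2(V[1],V[0]),e.std())
```

```text
t 165 320 421 [ 626.4534 -295.3557  238.2447] [ 0.9776 -0.1634  0.1323] tilt 0.1327373963440221 yaw -0.16562315028348465 3.527898902390197
t 165 215 160 [ 630.8498 -299.5848  193.4779] [ 0.9777 -0.1571 -0.1394] tilt -0.13983307234718564 yaw -0.1593346571042697 3.0262823592720096
t 215 262 153 [ 633.8661 -295.5615  240.5762] [ 0.9242 -0.1327  0.3581] tilt 0.3662446543093579 yaw -0.1425768716324667 1.5857229456442676
t 240 320 252 [ 623.5946 -294.1869  268.0171] [ 0.9255 -0.1391  0.3523] tilt 0.3600785218561709 yaw -0.14921666966789157 1.879237668174665
t 262 320 162 [ 619.4087 -295.1046  278.743 ] [ 0.9141 -0.1394  0.3807] tilt 0.39055432742213886 yaw -0.1513021879869049 1.9276824200180362
s 165 320 397 [ 631.386  -293.7391  234.085 ] [ 0.9779 -0.1539  0.1415] tilt 0.14201048815090672 yaw -0.15606884506916574 3.540791457455159
s 165 215 124 [ 633.0165 -301.329   193.2409] [ 0.9882 -0.1422 -0.0564] tilt -0.056406751784466476 yaw -0.14292838886628673 2.3422675906855193
s 215 262 207 [ 633.9126 -294.4958  238.0166] [ 0.9452 -0.1654  0.2815] tilt 0.28530819424981463 yaw -0.17321323097271482 1.9975266831880842
s 240 320 183 [ 628.2954 -283.9253  262.0796] [ 0.9338 -0.1697  0.3151] tilt 0.3205623427467373 yaw -0.1797393478211064 1.539483664902109
s 262 320 89 [ 624.017  -284.2327  274.6549] [ 0.9363 -0.1801  0.3015] tilt 0.30622339584204683 yaw -0.1900690123484169 1.713486387853667
```

Emit:
{"api": "apply_moves", "payload": {"commands": [[[0,0,0],[-0.056,0.0218,0],0],[[0,0,0],[-0.056,0.0218,0],0],[[0,0,0],[-0.056,0.0218,0],0],[[0,0,0],[-0.056,0.0218,0],0],[[0,0,0],[-0.056,0.0218,0],0],[[0,0,0],[-0.056,0.0218,0],0],[[0,0,0],[-0.056,0.0218,0],0],[[0,0,0],[-0.056,0.0218,0],0]]}}

```text
clock: 2.1
tool_pos: [363.3, 114.8, 302.8]
tcp_rot: [[-0.065, 0.998, 0.001], [0.998, 0.065, 0.0], [0.0, 0.001, -1.0]]
force: [0.7, 0.7, 0.1]
opening: 0.0
finger_force: 0.0
```

Emit:
{"api": "apply_moves", "payload": {"commands": [[[0,0,0],[-0.056,0.0218,0],0],[[0,0,0],[-0.056,0.0218,0],0],[[0,0,0],[-0.056,0.0218,0],0],[[0,0,0],[-0.056,0.0218,0],0],[[0,0,0],[0,0,0.05],0],[[0,0,0],[0,0,0.05],0],[[0,0,0],[0,0,0.04],0],[[0,0,0],[0,0,0],0]]}}

```text
clock: 3.1
tool_pos: [462.2, -100.2, 159.7]
tcp_rot: [[-0.065, 0.998, -0.007], [0.998, 0.065, 0.003], [0.004, -0.007, -1.0]]
force: [-0.5, -0.3, 0.2]
opening: 0.5
finger_force: 0.0
```

Run:
```python
from h import *
im,d,T,c=snap('wrist','w1.png'); print(manip.observe()['tool_pos'])
```

```text
[ 463.8118 -100.8893  161.9886]
```

View pics/w1.png

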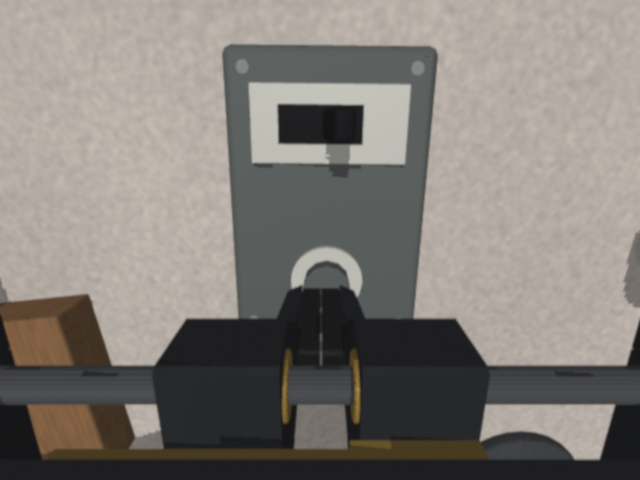

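Emit:
{"api": "apply_moves", "payload": {"commands": [[[0,0,0],[-0.004,-0.002,0.015],0],[[0,0,0],[0,0,0.01],0],[[0,0,0],[0,0,0.004],0],[[0,0,0],[0,0,0.003],0],[[0,0,0],[0,0,0.003],0],[[0,0,0],[0,0,0.002],0],[[0,0,0],[0,0,0],0]]}}

```text
clock: 4.03
tool_pos: [463.0, -105.4, 125.9]
tcp_rot: [[-0.065, 0.998, 0.0], [0.998, 0.065, -0.0], [-0.0, 0.0, -1.0]]
force: [-0.3, 0.2, 4.7]
opening: 0.2
finger_force: 2.0
```

Run:
```python
from h import *
im,d,T,c=snap('wrist','w2.png'); s=manip.observe();print(s['tool_pos'],s['force'])
im,d,T,c=snap('side','s2.png')
W=cloud(im,d,T,c).reshape(-1,3); m=(abs(W[:,0]-458)<45)&(abs(W[:,1]+24)<25)&(W[:,2]>68); print(m.sum(), W[m].mean(0) if m.any() else 0)
```

```text
[ 462.9705 -105.4258  125.9066] [-1.2652  0.6362  4.2719]
3333 [450.3763 -30.4291 401.5338]
```

Run:
```python
from h import *
for f in('side0','s2'):
    z=np.load('pics/%s.png.npz'%f); k=z['k']; W=cloud(z['im'],z['d'],z['T'],dict(fx=k[0],fy=k[1],cx=k[2],cy=k[3])).reshape(-1,3)
    b=z['im'].reshape(-1,3).max(1)<45
    m=b&(abs(W[:,0]-450)<50)&(abs(W[:,1]+24)<20)&(W[:,2]>50)&(W[:,2]<95); print(f,m.sum(),W[m].mean(0),W[m].min(0),W[m].max(0))
a=cv2.imread('pics/s2.png')[220:310,310:410]
cv2.imwrite('pics/s2c.png',cv2.resize(a,(500,450),interpolation=cv2.INTER_CUBIC))
```

```text
side0 119 [460.2863 -20.4347  66.5902] [439.2372 -34.699   55.5419] [474.4678 -14.8513  88.0102]
s2 137 [452.7354 -20.9021  65.8075] [438.2352 -32.2231  56.7635] [474.4444 -14.6351  81.1968]
```

View pics/s2c.png

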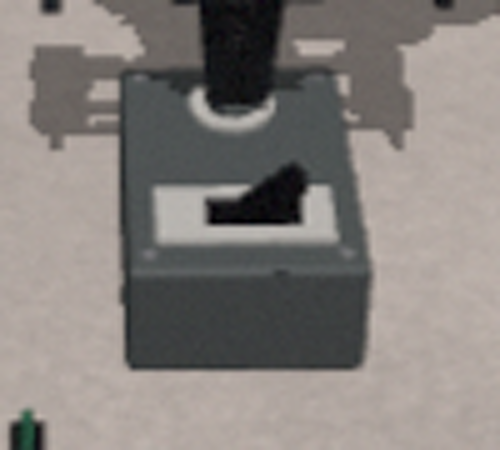

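Emit:
{"api": "apply_moves", "payload": {"commands": [[[0,0,0],[0,0,-0.02],0],[[0,0,0],[0,0,-0.05],0],[[0,0,0],[0,0,-0.06],0.5],[[0,0,0],[0.06,0,-0.02],1],[[0,0,0],[0.06,0,0],1],[[0,0,0],[0.06,0,0],1],[[0,0,0],[0,0,0],1],[[0,0,0],[0,0,0],1]]}}

```text
clock: 5.12
tool_pos: [451.2, 73.5, 275.3]
tcp_rot: [[-0.066, 0.998, 0.0], [0.998, 0.066, -0.0], [-0.0, 0.0, -1.0]]
force: [0.3, 0.5, -0.3]
opening: 58.4
finger_force: 0.0
```

Run:
```python
from h import *
im,d,T,c=snap('wrist','w3.png'); s=manip.observe();print(s['tool_pos'],s['force'])
Ww=cloud(im,d,T,c); np.save('pics/Ww3',Ww)
R=np.array([[-.0665,.998],[.998,.0665]]) # rows: rack y, rack x
for n,W in(('t',np.load('pics/Wtop.npy')),('s',np.load('pics/Wside.npy')),('w',Ww)):
    P=W.reshape(-1,3); P=P[~np.isnan(P[:,0])]; yx=(P[:,:2]-[527.4,250.3])@R.T
    for y0 in(-78,0,78):
        for lo,hi in ((75,110),(93,110)):
            m=(abs(yx[:,0]-y0)<36)&(abs(yx[:,1])<32)&(P[:,2]>lo)&(P[:,2]<hi)
            if m.sum()>5: print(n,y0,lo,m.sum(),'rack-y med %.1f [%.1f %.1f] rack-x %.1f [%.1f %.1f] ztop %.1f'%(np.median(yx[m,0]),*np.percentile(yx[m,0],[3,97]),np.median(yx[m,1]),*np.percentile(yx[m,1],[3,97]),np.percentile(P[m,2],97)))
```

```text
[451.3558  72.8029 275.3267] [-0.1272 -0.5883 -0.4201]
t -78 75 150 rack-y med -78.9 [-105.5 -52.1] rack-x -0.7 [-5.7 6.0] ztop 103.6
t -78 93 126 rack-y med -76.7 [-103.8 -52.5] rack-x -0.1 [-5.5 6.0] ztop 103.6
t 0 75 175 rack-y med -1.3 [-29.0 26.4] rack-x 8.9 [3.3 16.5] ztop 102.2
t 0 93 135 rack-y med -1.3 [-28.3 24.4] rack-x 10.6 [4.5 16.7] ztop 102.4
t 78 75 163 rack-y med 76.8 [48.6 102.6] rack-x 6.0 [1.0 13.1] ztop 102.5
t 78 93 130 rack-y med 77.4 [50.1 103.1] rack-x 7.2 [1.8 13.1] ztop 103.1
s -78 75 219 rack-y med -66.6 [-102.9 -47.9] rack-x 4.3 [-0.7 9.4] ztop 99.6
s -78 93 175 rack-y med -73.4 [-103.3 -48.1] rack-x 4.3 [-0.8 9.3] ztop 99.7
s 0 75 334 rack-y med 9.2 [-24.9 29.9] rack-x 13.2 [7.3 20.2] ztop 98.9
s 0 93 247 rack-y med 3.5 [-25.6 28.1] rack-x 14.4 [8.6 20.3] ztop 99.1
s 78 75 429 rack-y med 86.1 [53.8 107.7] rack-x 10.5 [4.2 17.1] ztop 99.0
s 78 93 327 rack-y med 80.6 [52.5 106.1] rack-x 10.9 [5.3 17.2] ztop 99.2
w -78 75 2425 rack-y med -76.6 [-104.8 -50.1] rack-x 1.8 [-2.3 9.1] ztop 98.6
w -78 93 1780 rack-y med -76.6 [-103.5 -51.3] rack-x 3.1 [-2.2 9.2] ztop 98.8
w 0 75 458 rack-y med -25.6 [-29.8 -21.0] rack-x 11.4 [6.7 17.9] ztop 97.5
w 0 93 161 rack-y med -25.8 [-29.8 -23.6] rack-x 13.7 [8.7 19.1] ztop 97.9
```

View pics/w3.png

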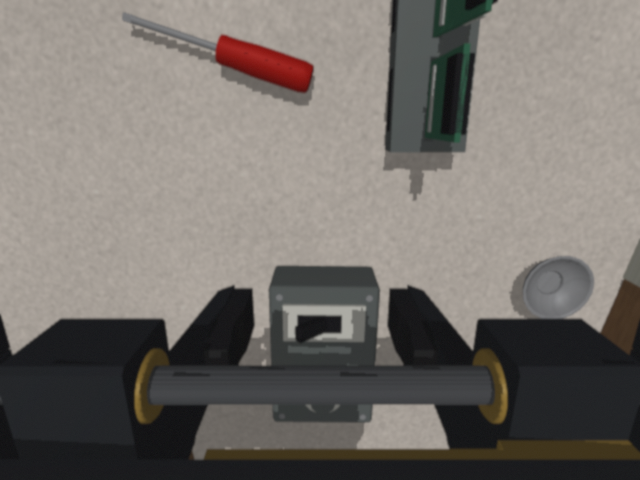

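Emit:
{"api": "apply_moves", "payload": {"commands": [[[0,0,0],[0.0573,0.0333,0],1],[[0,0,0],[0.0573,0.0333,0],1],[[0,0,0],[0.0573,0.0334,0],1],[[0,0,0],[0,0,0],1],[[0,0,0],[0,0,0],1]]}}

```text
clock: 5.8
tool_pos: [535.1, 239.8, 274.7]
tcp_rot: [[-0.063, 0.998, -0.001], [0.998, 0.063, -0.001], [-0.001, -0.001, -1.0]]
force: [0.6, -0.6, 0.5]
opening: 88.3
finger_force: 0.0
```

Run:
```python
from h import *
im,d,T,c=snap('wrist','w4.png'); s=manip.observe();print(s['tool_pos'],s['opening']);t=s['tool_pos'];Rt=np.array(s['tcp_rot'])
W=cloud(im,d,T,c)
P=W.reshape(-1,3); P=P[~np.isnan(P[:,0])]; L=(P-t)@Rt; 
for y0 in(-78,0,78):
  for lo,hi in((34,45),(60,72),(78,88),(92,105)):
    m=(abs(L[:,0]-y0)<36)&(abs(L[:,1])<40)&(P[:,2]>lo)&(P[:,2]<hi)
    if m.sum()>5: print(y0,lo,m.sum(),'toolx med %.1f [%.1f %.1f] tooly %.1f [%.1f %.1f] ztop %.1f'%(np.median(L[m,0]),*np.percentile(L[m,0],[3,97]),np.median(L[m,1]),*np.percentile(L[m,1],[3,97]),np.percentile(P[m,2],97)))
    if lo==92 and m.sum()>20: print(cv2.minAreaRect(L[m,:2].astype(np.float32)))
```

```text
[534.9121 239.4918 275.0764] 87.70650126918483
-78 34 105 toolx med -43.3 [-54.8 -42.9] tooly 7.1 [-5.5 16.8] ztop 44.4
-78 60 312 toolx med -61.5 [-88.5 -43.2] tooly 9.4 [0.8 17.3] ztop 62.3
-78 92 882 toolx med -66.5 [-91.7 -43.5] tooly -2.3 [-7.7 3.2] ztop 98.5
((-68.9427490234375, -2.5260977745056152), (11.434812545776367, 53.924163818359375), 89.79371643066406)
0 34 231 toolx med 10.5 [-16.5 35.8] tooly -1.9 [-3.6 18.7] ztop 44.7
0 60 44 toolx med 18.8 [-36.0 35.6] tooly 16.6 [-3.1 21.9] ztop 70.0
0 78 129 toolx med 11.3 [-13.2 34.5] tooly 0.0 [-0.0 0.8] ztop 87.1
0 92 1181 toolx med 11.3 [-14.3 34.6] tooly 7.9 [2.2 13.6] ztop 98.2
((-0.19670486450195312, 6.869596481323242), (72.89016723632812, 15.953518867492676), 4.130368709564209)
78 34 186 toolx med 82.6 [64.4 113.6] tooly 14.3 [-4.2 20.6] ztop 44.9
78 60 12 toolx med 88.4 [60.6 91.4] tooly 12.6 [-0.0 17.8] ztop 65.8
78 78 88 toolx med 86.1 [61.9 111.9] tooly -2.8 [-2.9 1.4] ztop 87.7
78 92 1561 toolx med 89.6 [63.7 112.5] tooly 4.5 [-1.3 10.2] ztop 98.5
((86.8148193359375, 4.430838584899902), (12.215773582458496, 54.31652069091797), 89.2897720336914)
```

View pics/w4.png

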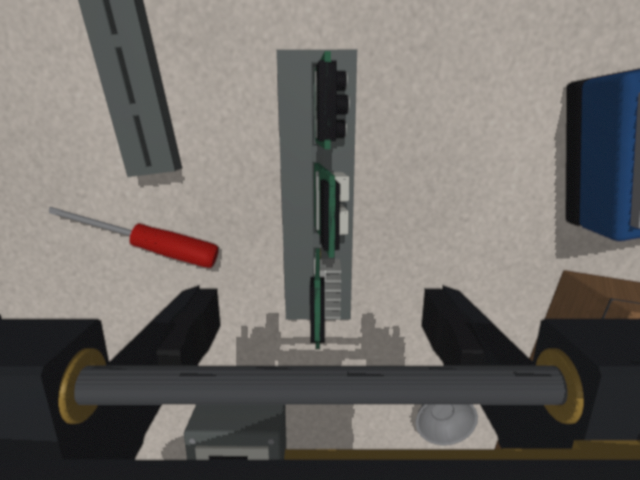

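Emit:
{"api": "apply_moves", "payload": {"commands": [[[0.06,0,0],[0,0,0],1],[[0.06,0,0],[0,0,0],1],[[0,0,0],[0.0103,0.029,0],1],[[0,0,0],[0,0,0.04],1],[[0,0,0],[0,0,0.03],1],[[0,0,0],[0,0,0.02],1],[[0,0,0],[0,0,0],1],[[0,0,0],[0,0,0],1]]}}

```text
clock: 6.85
tool_pos: [553.0, 252.6, 184.2]
tcp_rot: [[-0.064, 0.991, -0.117], [0.998, 0.064, -0.007], [0.0, -0.117, -0.993]]
force: [0.6, -1.0, -0.5]
opening: 88.3
finger_force: 0.0
```

Run:
```python
from h import *
im,d,T,c=snap('wrist','w5.png'); s=manip.observe();t=s['tool_pos'];Rt=np.array(s['tcp_rot']);print(t,Rt)
print('to target, tool axes',Rt.T@(np.array([546.4,250.6,133.7])-t))
P=cloud(im,d,T,c).reshape(-1,3); P=P[~np.isnan(P[:,0])]; L=(P-t)@Rt
m=(abs(L[:,0])<38)&(abs(L[:,1])<25)&(P[:,2]>93)&(P[:,2]<104)
print(m.sum(),np.median(L[m],0),np.percentile(L[m],[3,97],axis=0), np.median(P[m],0))
```

```text
[553.1175 252.7657 184.3941] [[-0.0646  0.9911 -0.1167]
 [ 0.9979  0.0642 -0.0071]
 [ 0.0004 -0.1169 -0.9931]]
to target, tool axes [-1.75   -0.8702 51.1457]
2413 [ 2.158  -0.4755 88.4403] [[-24.9629  -6.1145  87.2761]
 [ 26.1203   5.0013  89.7199]] [542.1357 254.3765  96.6306]
```

Emit:
{"api": "apply_moves", "payload": {"commands": [[[0,0,0],[0.0005,-0.0005,0.025],1],[[0,0,0],[0,0,0.016],1],[[0,0,0],[0,0,0.01],1],[[0,0,0],[0,0,0],1],[[0,0,0],[0,0,0],0.4],[[0,0,0],[0,0,0],0.1],[[0,0,0],[0,0,0],0],[[0,0,0],[0,0,0],0]], "grip_force": 25}}

```text
clock: 7.9
tool_pos: [545.6, 252.9, 132.3]
tcp_rot: [[-0.065, 0.991, -0.119], [0.998, 0.064, -0.008], [0.0, -0.119, -0.993]]
force: [-0.1, -0.3, 0.1]
opening: 50.1
finger_force: 0.0
```

Emit:
{"api": "apply_moves", "payload": {"commands": [[[0,0,0],[0,0,0],0],[[0,0,0],[0,0,0],0],[[0,0,0],[0,0,0],0],[[0,0,0],[0,0,0],0]]}}

```text
clock: 8.4
tool_pos: [545.4, 252.9, 132.1]
tcp_rot: [[-0.065, 0.991, -0.12], [0.998, 0.064, -0.008], [0.0, -0.12, -0.993]]
force: [-0.8, 0.5, -0.4]
opening: 11.8
finger_force: 25.0
```

Gripped (11.8 mm opening, 25 N). Lift slowly along the card.

Emit:
{"api": "apply_moves", "payload": {"commands": [[[0,0,0],[0,0,-0.005],0],[[0,0,0],[0,0,-0.01],0],[[0,0,0],[0,0,-0.012],0],[[0,0,0],[0,0,-0.015],0],[[0,0,0],[0,0,-0.03],0],[[0,0,0],[0,0,-0.05],0],[[0,0,0],[0,0,-0.04],0],[[0,0,0],[0,0,0],0]]}}

```text
clock: 9.4
tool_pos: [566.9, 254.6, 298.2]
tcp_rot: [[-0.065, 0.992, -0.111], [0.998, 0.065, -0.006], [0.001, -0.111, -0.994]]
force: [0.6, 0.1, -0.8]
opening: 11.5
finger_force: 25.0
```

Run:
```python
from h import *
im,d,T,c=snap('wrist','w6.png'); s=manip.observe();t=s['tool_pos'];Rt=np.array(s['tcp_rot']);print(t,s['force'],s['opening'],s['finger_force'])
im,d,T,c=snap('side','s6.png');P=cloud(im,d,T,c); L=((P-t)@Rt).reshape(-1,3)
hsv=cv2.cvtColor(im,cv2.COLOR_RGB2HSV).reshape(-1,3); g=(hsv[:,0]>45)&(hsv[:,0]<95)&(hsv[:,1]>90)
m=g&(abs(L[:,0])<60)&(abs(L[:,1])<60)&(L[:,2]>30)&(L[:,2]<160); print(m.sum(),L[m].mean(0) ,np.percentile(L[m],[3,97],axis=0))
a=cv2.imread('pics/s6.png');cv2.imwrite('pics/c6.png',np.hstack([cv2.imread('pics/w6.png')[:,100:560],a[100:480,200:480]] if 0 else [cv2.resize(cv2.imread('pics/w6.png'),(440,330)),cv2.resize(a[100:480,180:520],(295,330))]))
```

```text
[565.6038 254.3326 295.2419] [-0.5407  0.3377 -1.8416] 11.385454447537017 24.97022501192987
351 [16.9542 -0.726  71.0071] [[-21.4179  -2.6142  34.7233]
 [ 29.3044   2.7236 117.3078]]
```

View pics/c6.png

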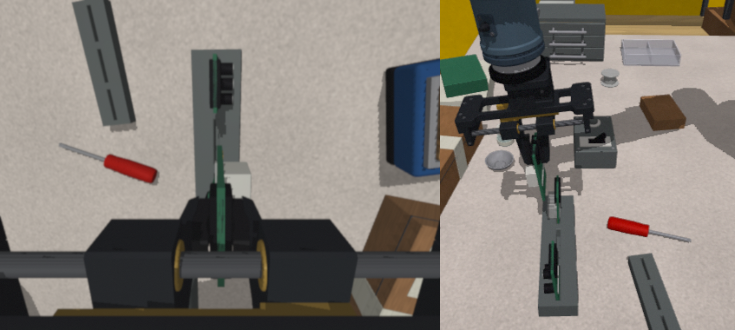

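Emit:
{"api": "apply_moves", "payload": {"commands": [[[-0.056,0,0],[0,0,0],0],[[-0.056,0,0],[0,0,0],0],[[0,0,0.112],[0,0,0],0],[[0,0,0.112],[0,0,-0.02],0],[[0,0,0],[-0.03,0,0],0],[[0,0,0],[-0.05,0.001,0],0],[[0,0,0],[-0.05,0.001,0],0],[[0,0,0],[-0.05,0.001,0],0]]}}

```text
clock: 10.5
tool_pos: [537.9, 74.7, 311.0]
tcp_rot: [[0.158, 0.987, -0.012], [0.987, -0.158, -0.0], [-0.002, -0.012, -1.0]]
force: [0.8, -0.6, -1.0]
opening: 11.8
finger_force: 25.0
```

Emit:
{"api": "apply_moves", "payload": {"commands": [[[0,0,0],[-0.05,0.001,0],0],[[0,0,0],[-0.05,0.001,0],0],[[0,0,0],[-0.05,0.001,0],0],[[0,0,0],[-0.05,0.001,0],0],[[0,0,0],[-0.05,0.001,0],0],[[0,0,0],[-0.04,0.001,0],0],[[0,0,0],[0,0,0],0],[[0,0,0],[0,0,0],0]]}}

```text
clock: 11.5
tool_pos: [498.8, -210.5, 312.1]
tcp_rot: [[0.159, 0.987, -0.01], [0.987, -0.159, 0.002], [0.0, -0.01, -1.0]]
force: [-0.6, -0.0, -0.0]
opening: 11.9
finger_force: 25.0
```

```bash
cat > tgt.py <<'E'
from h import *
from scipy.spatial.transform import Rotation as Ro
yaw,t=-.16,.34; c=np.array([634,-296,240.])
n=np.array([np.cos(t)*np.cos(yaw),np.cos(t)*np.sin(yaw),np.sin(t)]); y=np.array([-np.sin(yaw),np.cos(yaw),0]); z=np.cross(n,y)
vp=c-100*n; Rg=np.stack([y,n,-z],1); pg=vp+82*z
s=manip.observe(); p=s['tool_pos'];R=np.array(s['tcp_rot'])
print(p,R,'goal',pg); print('rotvec tool',Ro.from_matrix(R.T@Rg).as_rotvec(),'shift in current axes',R.T@(pg-p),'in goal axes',Rg.T@(pg-p),s['clock'],s['finger_force'])
E
python3 tgt.py
```

```text
[ 498.8423 -210.4638  312.1465] [[ 0.1586  0.9873 -0.0103]
 [ 0.9873 -0.1586  0.0017]
 [ 0.     -0.0104 -0.9999]] goal [ 513.932  -276.6235  283.9572]
rotvec tool [-0.3504 -0.0002  0.0007] shift in current axes [-62.9293  25.6863  27.9206] in goal axes [-62.9106  14.5804  35.0587] 11.5 24.971292726695538
```

Emit:
{"api": "apply_moves", "payload": {"commands": [[[-0.117,0,0],[0,0,0],0],[[-0.117,0,0],[0,0,0],0],[[-0.116,0,0],[0,0,0],0],[[0,0,0],[-0.032,0,0],0],[[0,0,0],[-0.031,0,0],0],[[0,0,0],[0,0,0.02],0],[[0,0,0],[0,0,0],0],[[0,0,0],[0,0,0],0]]}}

```text
clock: 12.5
tool_pos: [496.3, -273.3, 295.0]
tcp_rot: [[0.157, 0.931, 0.331], [0.988, -0.147, -0.054], [-0.001, 0.335, -0.942]]
force: [0.0, -0.4, -0.7]
opening: 11.7
finger_force: 25.0
```

```bash
python3 tgt.py
python3 - <<'E'
from h import *
im,d,T,c=snap('side','s7.png');Ws=cloud(im,d,T,c);im2,d2,T2,c2=snap('top','t7.png');Wt=cloud(im2,d2,T2,c2)
for n,W in(('s',Ws),('t',Wt)):
    P=W.reshape(-1,3); r=P[(P[:,0]>600)&(P[:,0]<670)&(P[:,1]>-352)&(P[:,1]<-240)&(P[:,2]>245)&(P[:,2]<295)]
    ce=r.mean(0);V=np.linalg.svd(r-ce)[2][2];V*=np.sign(V[0]);print(n,len(r),ce,'tilt',np.arcsin(V[2]),'yaw',np.arctan2(V[1],V[0]),((r-ce)@V).std(), 'y',r[:,1].min(),r[:,1].max(),'z',r[:,2].max())
cv2.imwrite('pics/c7.png',np.hstack([cv2.resize(im[60:260,220:440,::-1],(440,400),interpolation=2),cv2.resize(im2[120:280,400:544,::-1],(360,400),interpolation=2)]))
E
```

```text
[ 496.3215 -273.3239  294.9696] [[ 0.1565  0.9306  0.3308]
 [ 0.9877 -0.1471 -0.0536]
 [-0.0012  0.3351 -0.9422]] goal [ 513.932  -276.6235  283.9572]
rotvec tool [0.0017 0.0002 0.0031] shift in current axes [-0.4889 13.1839 16.3779] in goal axes [-0.4518 13.2134 16.3552] 12.5 24.97529192827642
s 154 [ 626.7249 -285.888   265.7931] tilt 0.3187124223870127 yaw -0.18542832505477316 1.4847204507823415 y -343.19234022679916 -247.5711551388107 z 287.99153420943156
t 211 [ 622.2107 -293.6684  272.0393] tilt 0.37965686309992697 yaw -0.1450730554694509 1.8237242245861691 y -349.38531791065293 -241.07532704575087 z 289.13570238494776
```

View pics/c7.png

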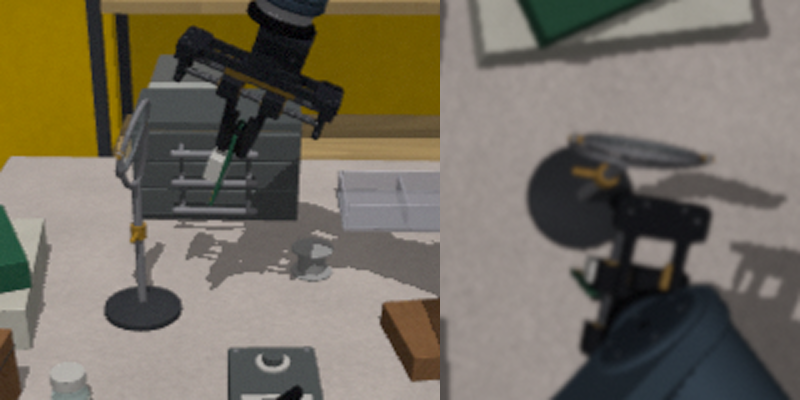

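Emit:
{"api": "apply_moves", "payload": {"commands": [[[0,0,0],[0,0.004,0.006],0],[[0,0,0],[0,0.004,0.006],0],[[0,0,0],[0,0.003,0.004],0],[[0,0,0],[0,0.002,0],0],[[0,0,0],[0,0,0],0],[[0,0,0],[0,0,0],0],[[0,0,0],[0,0,0],0],[[0,0,0],[0,0,0],0]]}}

```text
clock: 13.6
tool_pos: [513.4, -277.4, 284.3]
tcp_rot: [[0.158, 0.93, 0.331], [0.987, -0.149, -0.055], [-0.002, 0.336, -0.942]]
force: [-0.3, -0.0, -1.1]
opening: 11.6
finger_force: 25.0
```

```bash
python3 tgt.py
python3 - <<'E'
from tgt import *
im,d,T,k=snap('side','s8.png');L=((cloud(im,d,T,k)-vp)@np.stack([n,y,z],1)).reshape(-1,3)
hsv=cv2.cvtColor(im,cv2.COLOR_RGB2HSV).reshape(-1,3); g=(hsv[:,0]>45)&(hsv[:,0]<95)&(hsv[:,1]>90)
near=(abs(L)<70).all(1)
q=L[g&near]; print('board pts in view frame',len(q),np.median(q,0),np.percentile(q,[3,97],axis=0))
w=near&(hsv[:,1]<50)&(hsv[:,2]>110)&(abs(L)<45).all(1); print('relays',w.sum(),np.percentile(L[w],[3,50,97],axis=0))
cv2.imwrite('pics/c8.png',cv2.resize(im[90:220,260:400,::-1],(700,600),interpolation=2))
E
```

```text
[ 513.4207 -277.4329  284.3458] [[ 0.1584  0.9302  0.3312]
 [ 0.9874 -0.1486 -0.0549]
 [-0.0018  0.3357 -0.942 ]] goal [ 513.932  -276.6235  283.9572]
rotvec tool [0.0023 0.0014 0.0014] shift in current axes [0.8809 0.2248 0.491 ] in goal axes [0.8805 0.2247 0.4917] 13.6 24.9754523858428
[ 513.4207 -277.4329  284.3458] [[ 0.1584  0.9302  0.3312]
 [ 0.9874 -0.1486 -0.0549]
 [-0.0018  0.3357 -0.942 ]] goal [ 513.932  -276.6235  283.9572]
rotvec tool [0.0023 0.0014 0.0014] shift in current axes [0.8809 0.2248 0.491 ] in goal axes [0.8805 0.2247 0.4917] 13.6 24.9754523858428
board pts in view frame 86 [-0.4247 26.0444 23.8553] [[ -2.54   -17.6162 -33.9072]
 [  3.9145  29.1214  48.4786]]
relays 100 [[  3.6073   2.1315 -13.5092]
 [ 11.8734  20.6381   3.4195]
 [ 19.0526  23.9244  12.1627]]
```

View pics/c8.png

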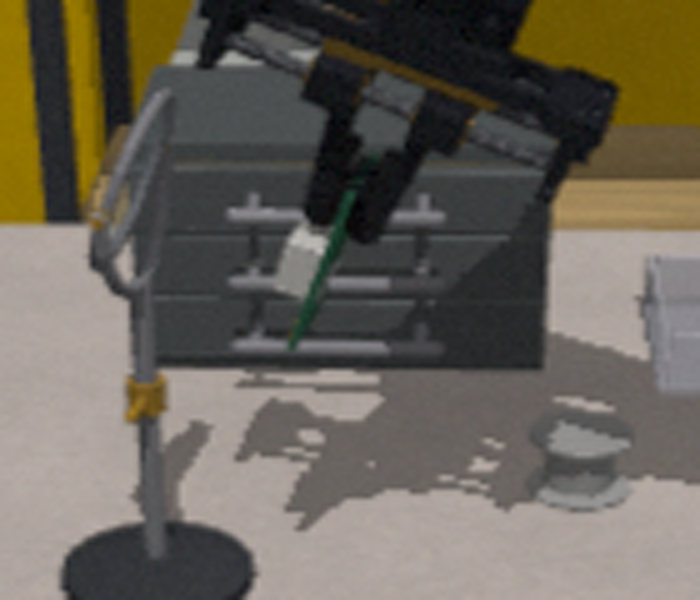

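The card stands parallel to the lens, relays towards it. By the measured positions its centre is within about 5 mm of the view point, so I am handing in.

```bash
python3 -c "
from bench import manip
print(manip.hand_in())"
```

```text
the job is handed in; nothing more can be done
None
```

I switched the breaker off with the test button, then handed the job in with the relay card held steady behind the magnifier, relays to the lens and centred to about 5 mm by my measurements; no verdict came back.

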